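Put the returned pipe fittings back in their places

ROBOT

A 7-joint arm with a two-finger parallel gripper is mounted at the origin on the work surface. World frame = base frame: x ahead of the robot, y to its left, z up, the work surface at z = 0. Lengths are in mm, angles in rad, forces in N, time in s.
With the tool pointing down it reaches from about 400 to 875 mm from the base axis. Payload 4.4 kg.
Tool frame: the origin (TCP) lies midway between the tips of the shut fingers; the grasp point (between the pads) lies 19 mm behind it; z points along the fingers, y is the direction in which the jaws open and shut (so a half turn about z gives the same grasp; the last joint's range is limited). The gripper opens to 85 mm and grips with 20 to 120 N. Pads are 22 mm wide; open, the fingers measure 114 mm over their backs; the gripper's body (76 mm by 85 mm) begins 54 mm behind the grasp point. The pads swing forward as they close: fully open they stand 13 mm farther back than shut.
Start: joints at [1.241, 0.628, 0.038, 1.517, -0.027, 0.996, -0.02], TCP at [169.516, -627.521, 231.313] pointing down, gripper open.
Joint ranges: [-3.06, 3.06], [-0.37, 2.12], [-1.25, 1.32], [0.18, 2.47], [-1.1, 4.24], [0.23, 1.98], [-2.94, 2.94]. Speed limits (rad/s): [2.57, 2.57, 3.14, 3.14, 3.14, 3.14, 3.14].

INTERFACE

Orientations are given as [roll, pitch, yaw] about the fixed x, y, z axes, in that order (R = Rz(yaw) Ry(pitch) Rx(roll)).
In Python, from cell import ctrl, vision gives the robot as it stands.
- The arm moves only by the tool play_rows, never from a script. Its arguments are lists of equal length, an entry for each row: "slide": the shift along the tool's x, y, z in mm, a list of three; "turn": the turn about the tool's z in rad; "fingers": the opening, from 0 (shut) to 1 (fully open). A call has 1 to 5 rows; each row is the pose to reach, as a shift and turn from the pose measured when the call began, along the tool's axes at that moment; what a row does not reach only later rows make up. A row lasts 1/8 s, in which the tool goes at most 62.5 mm and 10.7 degrees, less where a joint would pass 70% of its speed; a pose out of reach is approached as far as the arm can. A call with a gripper value outside its range is refused whole. The fingers move at their own pace and stop on an object; the grip force is fixed at half the most. Time passes only in rows, so rows that repeat a pose let the fingers close. It gives the time, the measured TCP pose, the force and the opening at its end, in the units of the state.
- ctrl.read_state(): the state, without advancing time (a new reading comes with each control period).
- vision.get_image(name): name is "scene" or "top" or "wrist"; returns (picture, depth): 480x640x3 uint8, blue, green, red; 480x640 float32, mm along the optical axis (not along the pixel's ray), 0 where there is no reading.
- vision.camera_params(name): a dict with "fx", "fy", "cx", "cy" (pixels), "position" and "rotation" of the camera in the world. Camera axes: x right, y up, looking along -z (the intrinsics and any distortion apply to the point x, -y, -z); pixel columns grow to the right and rows downward; lengths in mm; the calibration is good to about 2 mm. A picture is of the moment at which its call begins: read the wrist's pose just before it. camera_params takes no time and is no camera call; for the wrist camera it gives the pose at the moment of the call.
- ctrl.finish_job(): hands the job in, once; it reports no verdict.
The state is a dict: "clock": time; "qpos": joint angles; "qd": joint speeds; "tau": joint torques, N m; "eef_pos": TCP position; "tool_rot": TCP orientation; "force": force on the tool from outside, world axes, zero at the start; "torque": the same for the moment, N m; "width": finger opening in mm.
Only numpy, scipy, OpenCV 4.12 (cv2) and the standard library are available. Lean on these libraries where they do the work, as an engineer would, in place of code of your own. Each camera call takes 0.05 s, during which the arm holds its last target.

TASK

Sort the loose pipe fittings on the bench into their places: put both flanges over the upright post, necks up, the large one flat on the base and the small one on top of it; stand the two couplings upright on the floor of the low bin; and lay the nipple centred in both Vs of the V rack. Leave the pressure gauge where it lies, and let go of everything.

Things in the scene. Friction and masses are not known exactly. Their poses are not given: they have to be found in the camera images.
- large_flange_center (a point): A steel pipe flange lying flat, neck up: the larger of two, its disc 104 mm across and 10 mm thick, with a round neck 50 mm across rising from its middle; 46 mm tall overall, bore 36 mm right through, about 650 g. This point is its centre, on the bore's axis 23 mm above its underside; z is the axis, up. Grip it by the neck (free height 10 to 46 mm above the underside).
- small_flange_center (a point): A steel pipe flange lying flat, neck up: the smaller of two, its disc 76 mm across and 10 mm thick, with a round neck 50 mm across rising from its middle; 46 mm tall overall, bore 36 mm right through, about 380 g. This point is its centre, on the bore's axis 23 mm above its underside; z is the axis, up. Grip it by the neck (free height 10 to 46 mm above the underside).
- coupling_a_center (a point): One of two like couplings: a plain short steel sleeve standing on end, 48 mm across, 60 mm tall, bore 36 mm, about 280 g. This point is its centre, 30 mm above its underside; z is its axis, up.
- coupling_b_center (a point): One of two like couplings: a plain short steel sleeve standing on end, 48 mm across, 60 mm tall, bore 36 mm, about 280 g. This point is its centre, 30 mm above its underside; z is its axis, up.
- nipple_center (a point): A steel pipe nipple lying on its side: a round bar-like pipe 32 mm across and 130 mm long with black plugged ends, and an eight-sided collar 40 mm across flats and 36 mm long round its middle, on a flat of which it lies, with two flats upright at the sides to grip; about 380 g. This point is its centre, 20 mm above the table when lying; x runs along the pipe.
- post_stand: Fixed stand for flanges: a round blue base plate 120 mm across and 8 mm thick with an upright round post 16 mm across in its middle, whose domed top is 79 mm above the table. Origin on the table under the post; z up along the post.
- bin: Fixed low blue open bin for couplings, outside 100 mm (along its x) by 170 mm (along its y) and 30 mm high, walls 4 mm; its inner floor is about 4 mm above the table, room inside for two couplings side by side along y. Origin at the centre of its underside.
- v_rack: Fixed V rack for a nipple: blue base plate 130 mm (along its x) by 80 mm and 6 mm thick, with two upright bare-metal V saddles, each 12 mm thick, 45 mm either side of the middle along x. The Vs open upwards to 59 mm wide (across, y) at their tops, 58 mm above the table. A 32 mm pipe lying in both Vs runs along the rack's x with its axis 48 mm above the table; the collar goes in the 78 mm gap between the saddles. Origin at the centre of the underside.
- gauge_center (a point): A pressure gauge lying face up: dark round case 64 mm across and 28 mm high, white dial, brass stub at one side. This point is the middle of the case, 14 mm above the table. Not to be moved.
Not all that is in view belongs to the job. What is shaped like the part that bears coupling_a_center but yellow is not meant.

How it is judged:
By the outcome, as a careful person would: the job done as asked, in the order asked, and still so for the second after the job is handed in, with the robot touching nothing.
It also fails if it takes over 122 s, if anything falls off the work surface, if the arm or the gripper's body presses on something with over 40 N, if the wrist force passes 120 N, or if a joint passes its speed limit or range.

## Working session

There is one attempt and no reset: what is moved stays moved. The work goes in short steps, Python scripts to look and compute and a tool call to move; the robot and the scene stay as the last step left them, time stands still between calls to the robot, and variables do not carry over. Pictures are saved under pics/ and viewed, and the job is handed in when it is done.

Besides the shell and the picture viewer there is one more tool, called after "Emit:" as a command line: name --pt "numbers of a row" for each row, then --argument value for the rest. play_rows: Moves the arm, as the interface text tells. Its arguments: {"type":"object","properties":{"slide":{"type":"array"},"turn":{"type":"array"},"fingers":{"type":"array"}},"required":["slide","turn","fingers"]}

```bash
ls; mkdir -p pics; cat > h.py <<'E'
import sys; sys.path.insert(0,'.')
from cell import ctrl, vision
import numpy as np, cv2
def snap(n,tag):
    p=vision.camera_params(n); im,d=vision.get_image(n); np.savez(f'{tag}.npz',im=im,d=d,**{k:np.array(v) for k,v in p.items() if v is not None and not isinstance(v,str)})
    cv2.imwrite(f'pics/{tag}.png',im); return im,d,p
def load(tag):
    z=np.load(f'{tag}.npz',allow_pickle=True); return z['im'],z['d'],{k:z[k] for k in z.files if k not in('im','d')}
def cloud(d,p):
    v,u=np.mgrid[0:480,0:640].astype(float)
    X=(u-p['cx'])/p['fx']*d; Y=-(v-p['cy'])/p['fy']*d
    P=np.stack([X,Y,-d],-1)
    return P@np.array(p['rotation']).T+np.array(p['position'])
E
python3 - <<'E'
from h import *
for n in('scene','top','wrist'):
    im,d,p=snap(n,n+'0'); print(n,p)
print(ctrl.read_state())
E
```

```text
pics
scene {'fx': 577.2925179782897, 'fy': 577.2925179782897, 'cx': 319.6979445988534, 'cy': 257.211604426741, 'position': array([1135.10190049,  810.81487857,  748.396623  ]), 'rotation': array([ 0.97781205, -0.0044365 ,  2.50569153])}
top {'fx': 463.88952772894356, 'fy': 463.88952772894356, 'cx': 318.8504455259962, 'cy': 241.05439944087797, 'position': array([429.82266735,   1.64842454, 856.8724732 ]), 'rotation': array([ 0.12050184,  0.01339943, -1.54201558])}
wrist {'fx': 397.7356820572459, 'fy': 397.7356820572459, 'cx': 314.80208073438587, 'cy': 239.83574810345726, 'position': array([ 238.5140132 , -607.80360307,  373.84606344]), 'rotation': array([-0.28585216,  0.00273886, -1.30784226])}
{'clock': 0.15, 'qpos': array([ 1.24115336,  0.62911986,  0.03849337,  1.51810828, -0.02700174,
        0.9962703 , -0.01993832]), 'qd': array([ 0.00052579, -0.00309294,  0.00210607, -0.00164228, -0.00095483,
        0.00063645,  0.00114169]), 'tau': array([ 1.64080382e-03, -5.63806701e+01,  1.22791674e+00, -1.93653613e+01,
        1.12006639e-02,  7.31442808e-03,  2.08435023e-05]), 'eef_pos': array([ 169.40638193, -627.07380441,  230.61969834]), 'tool_rot': array([-3.14020627e+00,  2.93474544e-05,  2.63868016e-01]), 'force': array([-0.99135199,  0.72557356,  0.13310899]), 'torque': array([-0.02464926, -0.09904688, -0.00108715]), 'width': 85.01575030064878}
```

```bash
cat >> h.py <<'E'
from scipy.spatial.transform import Rotation as Ro
def cloud(d,p):
    v,u=np.mgrid[0:480,0:640].astype(float)
    X=(u-p['cx'])/p['fx']*d; Y=-(v-p['cy'])/p['fy']*d
    P=np.stack([X,Y,-d],-1)
    R=Ro.from_euler('xyz',np.array(p['rotation'])).as_matrix()
    return P@R.T+np.array(p['position'])
E
python3 - <<'E'
from h import *
for n in('scene','top','wrist'):
    im,d,p=load(n+'0'); C=cloud(d,p); ok=d>0; print(n,ok.mean(),np.percentile(C[ok][:,2],[1,10,30,50,70,95]))
E
```

```text
scene 0.9958919270833333 [-752.7186564  -319.66929025   -0.82204136    1.76273499   53.0509092
  269.61473188]
top 0.9961490885416666 [-2.71399461 -0.28828351  1.05913021  2.14533408  4.16737816 64.25809219]
wrist 0.9960611979166667 [-7.53019940e+02 -7.47376594e+02  1.48575096e-01  8.41259122e-01
  1.66156320e+00  3.12494059e+02]
```

View pics/top0.png

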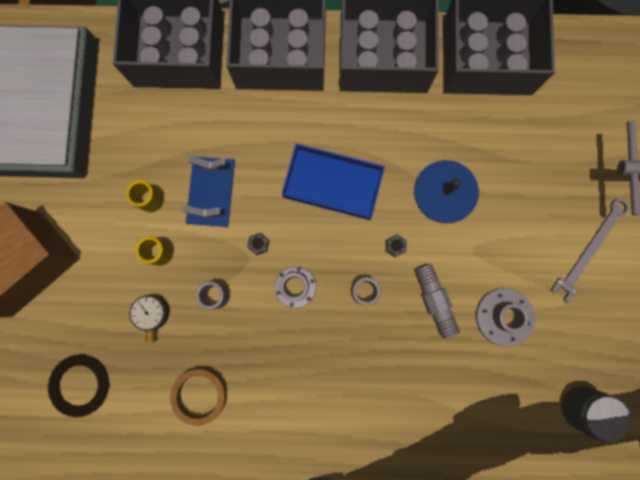

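View pics/scene0.png

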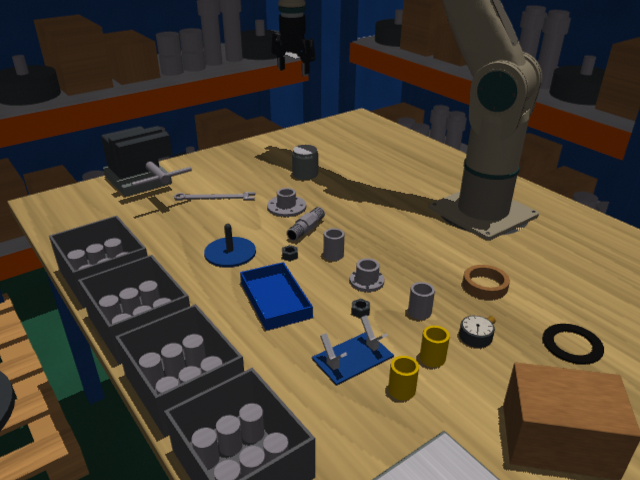

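View pics/wrist0.png

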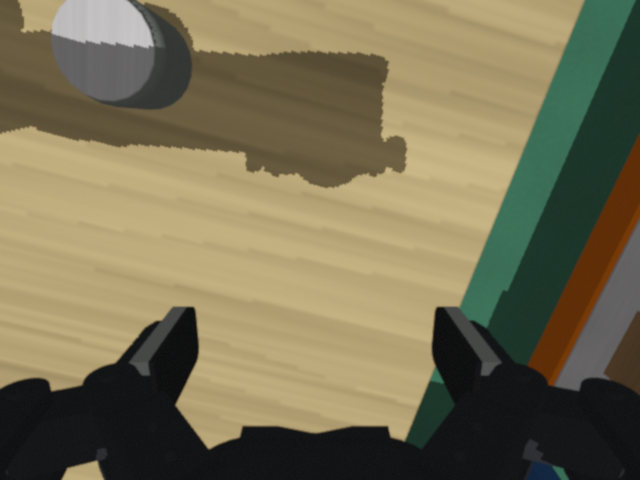

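```bash
cat > m.py <<'E'
from h import *
from scipy.optimize import least_squares
im,d,p=load('top0'); C=cloud(d,p)
v,u=np.mgrid[0:480,0:640]
def pts(u0,v0,r,zl,zh):
    m=(d>0)&((u-u0)**2+(v-v0)**2<r*r)&(C[...,2]>zl)&(C[...,2]<zh); return C[m]
for n,u0,v0,r in [('LF',505,317,36),('cR',366,290,22),('SF',295,287,26),('cL',211,294,22),('gauge',147,312,22),('nip',437,300,42),('post',447,190,40)]:
    P=pts(u0,v0,r,-20,200); t=P[:,2]
    h=np.histogram(t,bins=np.arange(-5,100,5)); print(n,len(P),h[0])
# top faces by min enclosing circle
for n,u0,v0,r,zl,zh,D in [('LFneck',505,317,36,38,56,50),('LFdisc',505,317,36,6,16,104),('cR',366,290,22,53,70,48),('SFneck',295,287,26,38,56,50),('SFdisc',295,287,26,6,16,76),('cL',211,294,22,53,70,48),('gauge',147,312,22,20,36,64),('base',447,190,40,5,13,120),('posttop',447,190,40,65,90,16)]:
    P=pts(u0,v0,r,zl,zh)
    (c,rad)=cv2.minEnclosingCircle(P[:,:2].astype(np.float32)); print(n,len(P),np.round(c,1),'r',round(rad,1),'exp',D/2,'zmed',np.median(P[:,2]).round(1), 'mean',P[:,:2].mean(0).round(1))
E
python3 m.py
python3 - <<'E'
from h import *
im=cv2.imread('pics/top0.png'); cv2.imwrite('pics/t1.png',cv2.resize(im[130:360,120:550],None,fx=1.86,fy=1.86,interpolation=cv2.INTER_CUBIC))
E
```

```text
LF 4031 [ 314 1170  474 1418   65   48   56   50   62   76  295    3    0    0
    0    0    0    0    0    0]
cR 1504 [197 919  17  10   6  14  12   9   9  11   9  14  66 211   0   0   0   0
   0   0]
SF 2100 [177 848 148 569  12   9  11  10   7  17 284   8   0   0   0   0   0   0
   0   0]
cL 1502 [141 767  28  33  25  29  27  30  33  32  26  32  93 206   0   0   0   0
   0   0]
gauge 1509 [ 40 282  39  32  41  50 470 554   1   0   0   0   0   0   0   0   0   0
   0   0]
nip 5503 [ 821 3134   35    9   27   53  162  476  574  210    2    0    0    0
    0    0    0    0    0    0]
post 4997 [ 312 1467 2067  982   10    8    6    7   10    7    7   12    9    7
   12   18   45   11    0    0]
LFneck 401 [ 403.8 -322. ] r 25.2 exp 25.0 zmed 46.5 mean [ 403.7 -320.9]
LFdisc 1888 [ 408.5 -327.9] r 59.7 exp 52.0 zmed 11.1 mean [ 403.6 -317.6]
cR 283 [442.  -67.5] r 24.0 exp 24.0 zmed 61.0 mean [441.9 -67.4]
SFneck 313 [446.5  57.7] r 24.9 exp 25.0 zmed 47.2 mean [446.6  57.7]
SFdisc 713 [446.8  57.7] r 37.9 exp 38.0 zmed 11.4 mean [446.1  55.9]
cL 313 [427.5 200.7] r 24.0 exp 24.0 zmed 60.8 mean [427.1 200.2]
gauge 1075 [390.6 317.4] r 34.2 exp 32.0 zmed 30.1 mean [392.6 316. ]
base 3026 [ 635.2 -220.4] r 74.1 exp 60.0 zmed 9.3 mean [ 630.5 -216.6]
posttop 86 [ 631.2 -217. ] r 8.1 exp 8.0 zmed 76.9 mean [ 630.2 -215.9]
```

View pics/t1.png

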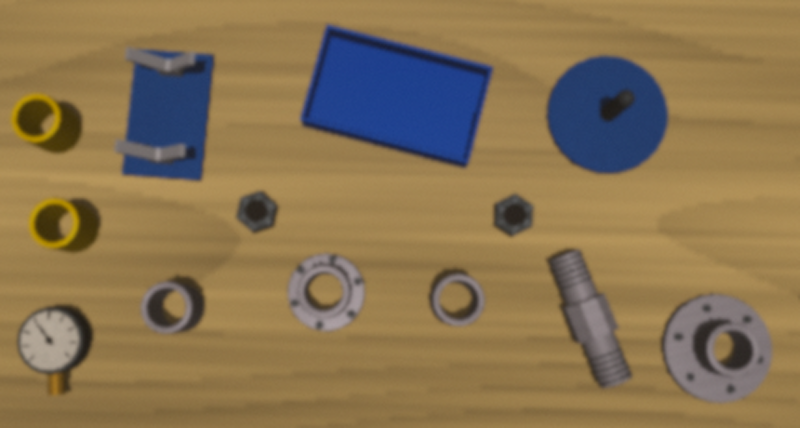

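```bash
cat > m2.py <<'E'
from m import *
print('----')
hsv=cv2.cvtColor(im,cv2.COLOR_BGR2HSV)
blue=(hsv[...,0]>100)&(hsv[...,0]<130)&(hsv[...,1]>120)&(d>0)
def sel(u0,v0,r,zl,zh): return blue&((u-u0)**2+(v-v0)**2<r*r)&(C[...,2]>zl)&(C[...,2]<zh)
P=C[sel(447,190,40,4,14)]; print('base',len(P),cv2.minEnclosingCircle(P[:,:2].astype(np.float32)))
P=C[sel(333,181,62,24,38)]; r=cv2.minAreaRect(P[:,:2].astype(np.float32)); print('bin rim',len(P),r,np.median(P[:,2]))
P=C[sel(333,181,62,-2,15)]; r=cv2.minAreaRect(P[:,:2].astype(np.float32)); print('bin floor',len(P),r,np.median(P[:,2]))
P=C[sel(211,190,48,2,13)]; r=cv2.minAreaRect(P[:,:2].astype(np.float32)); print('rack',len(P),r,np.median(P[:,2]))
P=pts(211,190,48,20,70); 
for q in (P[P[:,0]<640],P[P[:,0]>=640]):
    print('saddle',len(q),q.mean(0),q.min(0),q.max(0)); print(cv2.minAreaRect(q[:,:2].astype(np.float32)))
    t=q[q[:,2]>50]; print(' tops',t[:,1].min(),t[:,1].max(),len(t))
P=pts(437,300,42,20,60); print('nip',len(P),cv2.minAreaRect(P[:,:2].astype(np.float32)))
c=P[:,:2].mean(0); w,V=np.linalg.eigh(np.cov((P[:,:2]-c).T)); a=V[:,1]; print(c,np.degrees(np.arctan2(a[1],a[0])))
s=(P[:,:2]-c)@a; print(s.min(),s.max()); Q=P[P[:,2]>37.5]; print('collar', len(Q),Q.mean(0),((Q[:,:2]-c)@a).min(),((Q[:,:2]-c)@a).max())
E
python3 m2.py | sed -n '/----/,$p'
```

```text
----
base 2764 ((632.1273803710938, -217.909912109375), 58.21260070800781)
bin rim 639 ((641.403564453125, -6.360130310058594), (166.26422119140625, 99.79163360595703), 76.63731384277344) 30.396225837308748
bin floor 4077 ((644.8484497070312, -6.443656921386719), (162.52828979492188, 88.908203125), 76.7443618774414) 5.530341402167323
rack 1975 ((621.218505859375, 222.6475372314453), (76.65586853027344, 125.11012268066406), 87.22261810302734) 7.626150445732151
saddle 279 [575.59244365 229.3797546   43.60367211] [568.57984779 193.24990953  20.33600409] [583.76327522 259.83244141  62.15866231]
((575.8101806640625, 226.42396545410156), (66.82466888427734, 12.480751037597656), 86.48491668701172)
 tops 193.24990953182004 259.83244141088494 97
saddle 291 [665.0827291  224.5535027   43.21396323] [658.5520274  187.8151548   20.39631538] [673.13836178 254.8425452   61.5666008 ]
((665.4527587890625, 221.4767303466797), (67.15885925292969, 13.252286911010742), 87.55084228515625)
 tops 187.81515479902475 254.84254519811793 104
nip 1477 ((429.1170349121094, -196.3250732421875), (130.37069702148438, 40.91402816772461), 22.85497283935547)
[ 427.95118956 -194.32079812] -157.44372642849126
-65.51075841096805 64.91939338108449
collar 424 [ 427.28976477 -196.2074849    40.07205209] -64.12242597267857 63.680582257513855
```

```bash
cat > g.py <<'E'
import sys
from h import *
def go(*a):
    s=ctrl.read_state(); R=Ro.from_euler('xyz',s['tool_rot']).as_matrix()
    print('t',round(s['clock'],2),'pos',np.round(s['eef_pos'],1),'rot',np.round(s['tool_rot'],3),'F',np.round(s['force'],1),'w',round(s['width'],1))
    for t in a:
        x,y,z=t[:3]; dl=R.T@(np.array([x,y,z])-s['eef_pos']); 
        tn=-(t[3]-s['tool_rot'][2]) if len(t)>3 else 0
        tn=(tn+np.pi)%(2*np.pi)-np.pi
        print('slide',np.round(dl,1),'turn',round(tn,3),'rows',round(max(np.linalg.norm(dl)/62.5,abs(tn)/.1867),1))
if __name__=='__main__':
    go(*[tuple(float(v) for v in a.split(',')) for a in sys.argv[1:]])
E
python3 g.py 404,-321.5,140 404,-321.5,16 632,-217.5,140
```

```text
t 0.15 pos [ 169.4 -627.1  230.6] rot [-3.14   0.     0.264] F [-1.   0.7  0.1] w 85.0
slide [ 306.2 -233.7   90.9] turn 0.0 rows 6.3
slide [ 306.2 -233.5  214.9] turn 0.0 rows 7.1
slide [ 553.4 -274.6   91. ] turn 0.0 rows 10.0
```

Emit:
play_rows --pt "306 -234 91" --pt "306 -234 91" --pt "306 -234 91" --pt "306 -234 91" --pt "306 -234 91" --turn '[0,0,0,0,0]' --fingers '[1,1,1,1,1]'

```text
clock: 0.78
eef_pos: [355.3, -384.4, 158.8]
tool_rot: [-3.14, -0.0, 0.264]
force: [0.9, -0.6, 0.3]
width: 85.6
```

```bash
python3 g.py 404,-321.5,140 404,-321.5,60 404,-321.5,16
```

```text
t 0.78 pos [ 355.3 -384.4  158.8] rot [-3.14  -0.     0.264] F [ 0.9 -0.6  0.3] w 85.6
slide [ 63.4 -48.   18.9] turn 0.0 rows 1.3
slide [ 63.4 -47.9  98.9] turn 0.0 rows 2.0
slide [ 63.4 -47.9 142.9] turn 0.0 rows 2.6
```

Emit:
play_rows --pt "63 -48 19" --pt "63 -48 19" --pt "63 -48 70" --pt "63 -48 110" --pt "63 -48 125" --turn '[0,0,0,0,0]' --fingers '[1,1,1,1,1]'

```text
clock: 1.4
eef_pos: [402.4, -320.5, 31.9]
tool_rot: [-3.137, 0.002, 0.264]
force: [-0.8, -0.2, 0.6]
width: 85.6
```

```bash
python3 -c "
from h import *
snap('wrist','w1')"; python3 g.py 404,-321.5,18
```

```text
t 1.45 pos [ 402.3 -320.5   31.3] rot [-3.137e+00  2.000e-03  2.640e-01] F [-0.9 -0.2 -1.4] w 85.4
slide [ 1.4  1.4 13.3] turn 0.0 rows 0.2
```

View pics/w1.png

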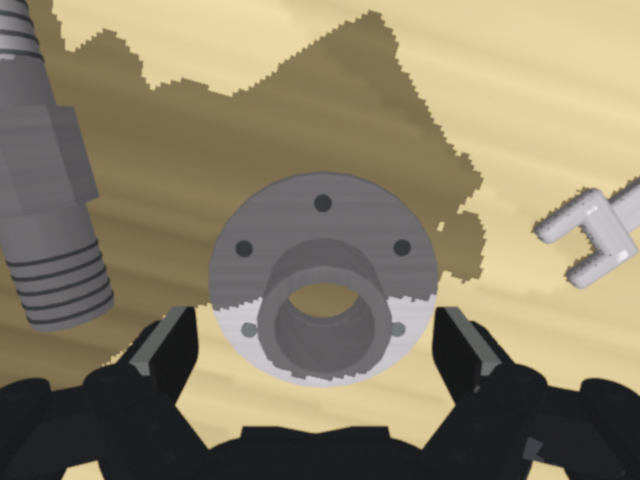

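The wrist view shows the flange neck centred between the fingers (neck about px 325,320, fingers at 197 and 433). I'll lower and close.

Emit:
play_rows --pt "1.5 1.5 13" --pt "1.5 1.5 13" --pt "1.5 1.5 13" --pt "1.5 1.5 13" --pt "1.5 1.5 13" --turn '[0,0,0,0,0]' --fingers '[1,0,0,0,0]'

```text
clock: 2.08
eef_pos: [404.9, -322.6, 19.8]
tool_rot: [-3.14, 0.001, 0.263]
force: [-0.3, -0.8, 6.5]
width: 48.8
```

```bash
python3 g.py 404,-321.5,140
```

```text
t 2.08 pos [ 404.9 -322.6   19.8] rot [-3.14e+00  1.00e-03  2.63e-01] F [-0.3 -0.8  6.5] w 48.8
slide [  -0.7   -1.5 -120.2] turn 0.0 rows 1.9
```

Emit:
play_rows --pt "0 0 0" --pt "0 0 -30" --pt "0 0 -75" --pt "0 0 -120" --pt "0 0 -120" --turn '[0,0,0,0,0]' --fingers '[0,0,0,0,0]'

```text
clock: 2.7
eef_pos: [406.6, -323.9, 142.4]
tool_rot: [3.139, -0.003, 0.263]
force: [0.7, -1.8, -6.7]
width: 48.8
```

```bash
python3 -c "
from h import *
im,d,p=snap('wrist','w2');C=cloud(d,p)
m=(d>0)&(C[...,2]>60)&(C[...,2]<300); v,u=np.nonzero(m); print(len(v))
"; python3 g.py 631.5,-217.5,145 631.5,-217.5,30
```

```text
98101
t 2.75 pos [ 405.3 -322.8  140.4] rot [-3.141 -0.     0.263] F [-0.6  0.5 -7. ] w 48.9
slide [245.8 -42.8  -4.5] turn 0.0 rows 4.0
slide [245.8 -42.7 110.5] turn 0.0 rows 4.4
```

View pics/w2.png

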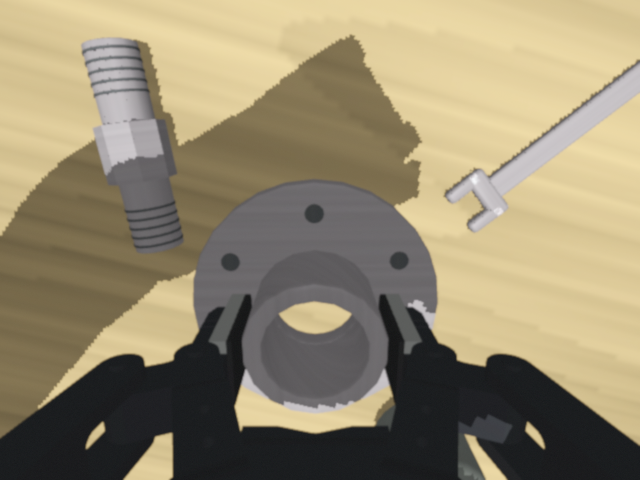

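The flange is held level. Carrying to above the post.

Emit:
play_rows --pt "246 -43 -5" --pt "246 -43 -5" --pt "246 -43 -5" --pt "246 -43 -5" --pt "246 -43 -5" --turn '[0,0,0,0,0]' --fingers '[0,0,0,0,0]'

```text
clock: 3.38
eef_pos: [636.2, -209.6, 142.0]
tool_rot: [-3.136, -0.003, 0.272]
force: [-1.6, -0.1, -6.6]
width: 48.8
```

```bash
python3 -c "
from h import *
im,d,p=snap('wrist','w3')
snap('top','t3')
im=cv2.imread('pics/t3.png'); cv2.imwrite('pics/t3c.png',cv2.resize(im[130:330,330:550],None,fx=2.5,fy=2.5))
"; python3 g.py 631.5,-217.5,145 631.5,-217.5,30
```

```text
t 3.48 pos [ 629.7 -215.5  141.8] rot [-3.137  0.005  0.266] F [-1.2 -1.2 -7. ] w 48.9
slide [ 1.2  2.4 -3.2] turn 0.0 rows 0.1
slide [  1.9   2.9 111.8] turn 0.0 rows 1.8
```

View pics/w3.png

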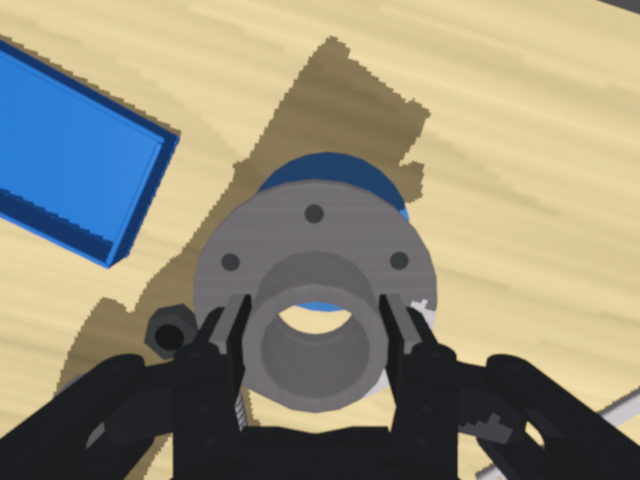

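View pics/t3c.png

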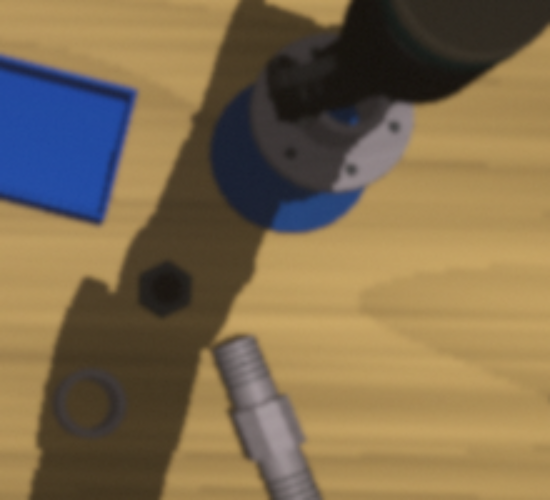

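```bash
python3 -c "
from h import *
im,d,p=load('w3'); C=cloud(d,p); v,u=np.mgrid[0:480,0:640]
z=C[...,2]; 
m=(d>0)&(u>190)&(u<440)&(v>175)&(v<300)&(z>115)&(z<150); P=C[m]; print(np.histogram(P[:,2],bins=range(110,150,4)))
zt=np.median(P[:,2]); Q=P[abs(P[:,2]-zt)<4][:,:2]
# outer edge: fit circle R=52 with robust on hull
h=cv2.convexHull(Q.astype(np.float32))[:,0]
from scipy.optimize import least_squares
m=(d>0)&(u>245)&(u<390)&(v>280)&(v<412)&(z>zt+30)&(z<zt+50); N=C[m]; print(zt,len(N),np.median(N[:,2]))
f=cv2.minEnclosingCircle(N[:,:2].astype(np.float32)); print(f)
f=cv2.minEnclosingCircle(Q.astype(np.float32)); print(f)
"; python3 g.py 631.5,-217.5,145
```

```text
(array([    0,     0,     0,    50,   199, 17617,   991,   321,   359]), array([110, 114, 118, 122, 126, 130, 134, 138, 142, 146]))
132.90050266166836 8742 168.41643743482268
((635.1574096679688, -210.47900390625), 26.663854598999023)
((639.359375, -207.30470275878906), 51.08714294433594)
t 3.48 pos [ 629.7 -215.5  141.8] rot [-3.137  0.005  0.266] F [-1.2 -1.2 -7. ] w 48.9
slide [ 1.2  2.4 -3.2] turn 0.0 rows 0.1
```

Emit:
play_rows --pt "1.5 2.5 0" --pt "1.5 2.5 25" --pt "1.5 2.5 60" --pt "1.5 2.5 90" --pt "1.5 2.5 107" --turn '[0,0,0,0,0]' --fingers '[0,0,0,0,0]'

```text
clock: 4.1
eef_pos: [628.6, -218.0, 32.5]
tool_rot: [-3.136, 0.009, 0.264]
force: [-0.1, -0.2, -6.8]
width: 48.7
```

```bash
python3 -c "
from h import *
im,d,p=snap('wrist','w4')
"; python3 g.py 631.5,-217.5,28
```

```text
t 4.15 pos [ 628.2 -217.6   31. ] rot [-3.135  0.01   0.264] F [-0.6  0.7 -8.3] w 49.1
slide [3.3 0.8 2.9] turn 0.0 rows 0.1
```

View pics/w4.png

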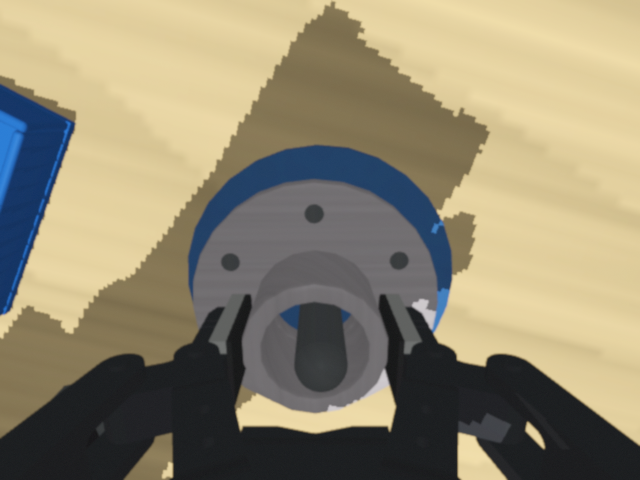

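The post (px ~320,345) is in the bore. Lowering the last few mm and releasing.

Emit:
play_rows --pt "3 0.5 3" --pt "3 0.5 4" --pt "3 0.5 4" --pt "3 0.5 4" --pt "3 0.5 4" --turn '[0,0,0,0,0]' --fingers '[0,0,0.9,0.9,0.9]'

```text
clock: 4.78
eef_pos: [632.0, -217.4, 27.9]
tool_rot: [-3.136, 0.009, 0.264]
force: [0.7, 0.3, -0.1]
width: 76.8
```

```bash
python3 g.py 631.5,-217.5,130
```

```text
t 4.78 pos [ 632.  -217.4   27.9] rot [-3.136  0.009  0.264] F [ 0.7  0.3 -0.1] w 76.8
slide [  -1.4   -0.7 -102.1] turn 0.0 rows 1.6
```

Emit:
play_rows --pt "0 0 -30" --pt "0 0 -80" --pt "0 0 -102" --pt "0 0 -102" --pt "0 0 -102" --turn '[0,0,0,0,0]' --fingers '[1,1,1,1,1]'

```text
clock: 5.4
eef_pos: [632.3, -217.5, 129.0]
tool_rot: [-3.135, 0.01, 0.264]
force: [0.5, -0.6, -0.1]
width: 85.3
```

```bash
python3 -c "
from h import *
im,d,p=snap('wrist','w5')
"; python3 g.py 446.5,57.7,120,0.1 446.5,57.7,18,0.1
```

```text
t 5.45 pos [ 632.  -217.4  128.5] rot [-3.134  0.011  0.264] F [0.  0.3 0.1] w 85.6
slide [-107.1 -313.9   11.9] turn 0.164 rows 5.3
slide [-106.  -313.2  113.9] turn 0.164 rows 5.6
```

View pics/w5.png

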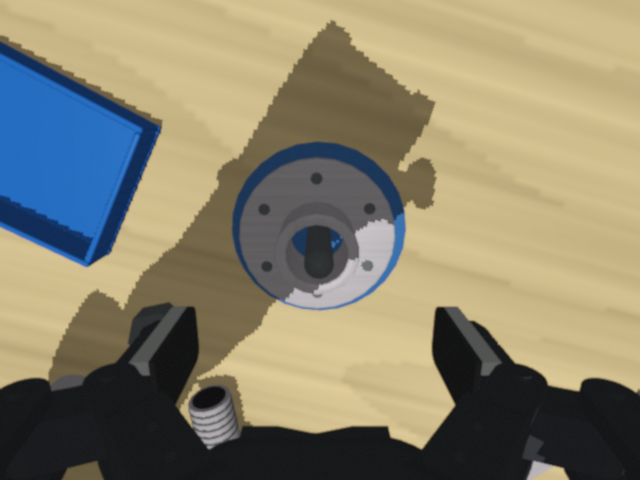

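The large flange sits flat and concentric on the base, post in its bore (px 320,235). Next, the small flange.

Emit:
play_rows --pt "-107 -314 12" --pt "-107 -314 12" --pt "-107 -314 12" --pt "-107 -314 12" --pt "-107 -314 12" --turn '[0,0,0,0,0]' --fingers '[1,1,1,1,1]'

```text
clock: 6.08
eef_pos: [456.2, 42.4, 119.6]
tool_rot: [-3.134, 0.012, 0.264]
force: [1.0, 1.4, 0.0]
width: 85.3
```

```bash
python3 g.py 446.5,57.7,120 446.5,57.7,50 446.5,57.7,19
```

```text
t 6.08 pos [456.2  42.4 119.6] rot [-3.134  0.012  0.264] F [1.  1.4 0. ] w 85.3
slide [ -5.3 -17.3  -0.2] turn 0.0 rows 0.3
slide [ -4.5 -16.7  69.8] turn 0.0 rows 1.2
slide [ -4.1 -16.5 100.8] turn 0.0 rows 1.6
```

Emit:
play_rows --pt "-5.5 -17 0" --pt "-5.5 -17 30" --pt "-4.5 -17 65" --pt "-4 -16.5 90" --pt "-4 -16.5 100" --turn '[0,0,0,0,0]' --fingers '[1,1,1,1,1]'

```text
clock: 6.7
eef_pos: [443.2, 57.5, 19.8]
tool_rot: [-3.131, 0.021, 0.264]
force: [0.2, 0.1, -0.3]
width: 85.7
```

```bash
python3 g.py 446.5,57.7,19
```

```text
t 6.7 pos [443.2  57.5  19.8] rot [-3.131  0.021  0.264] F [ 0.2  0.1 -0.3] w 85.7
slide [3.3 0.7 0.7] turn 0.0 rows 0.1
```

Emit:
play_rows --pt "3 0.5 0" --pt "3 0.5 0" --pt "3 0.5 0" --pt "3 0.5 0" --pt "3 0.5 0" --turn '[0,0,0,0,0]' --fingers '[0.4,0,0,0,0]'

```text
clock: 7.32
eef_pos: [446.5, 57.6, 20.0]
tool_rot: [-3.131, 0.021, 0.264]
force: [-0.3, -1.2, 3.9]
width: 48.0
```

Emit:
play_rows --pt "0 0 0" --pt "0 0 -40" --pt "0 0 -90" --pt "0 0 -120" --pt "0 0 -120" --turn '[0,0,0,0,0]' --fingers '[0,0,0,0,0]'

```text
clock: 7.95
eef_pos: [450.3, 57.5, 141.4]
tool_rot: [-3.131, 0.017, 0.265]
force: [-0.7, 0.1, -4.6]
width: 48.0
```

```bash
python3 -c "
from h import *
im,d,p=snap('wrist','w6')
"; python3 g.py 631.5,-217.5,140
```

```text
t 8.0 pos [449.2  57.5 140.1] rot [-3.131  0.02   0.265] F [ 0.3 -0.9 -4.8] w 47.9
slide [104.  313.1  -5.3] turn 0.0 rows 5.3
```

View pics/w6.png

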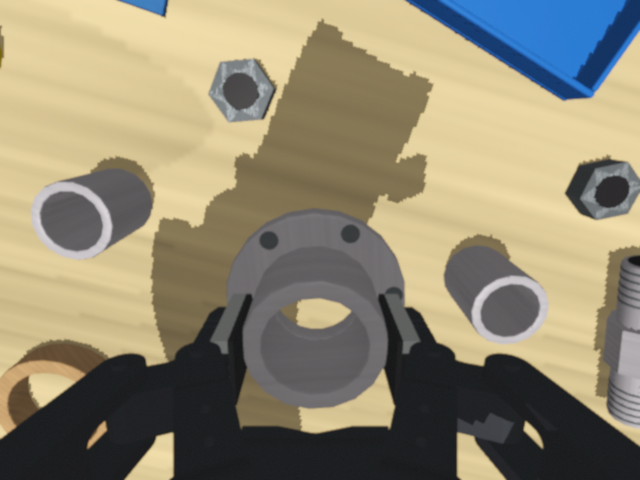

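Small flange held, neck centred at px 316,345. Carrying to the post.

Emit:
play_rows --pt "104 313 -6" --pt "104 313 -6" --pt "104 313 -6" --pt "104 313 -6" --pt "104 313 -6" --turn '[0,0,0,0,0]' --fingers '[0,0,0,0,0]'

```text
clock: 8.62
eef_pos: [621.6, -204.1, 137.4]
tool_rot: [-3.127, 0.023, 0.265]
force: [0.8, -0.2, -4.7]
width: 47.8
```

```bash
python3 g.py 631.5,-217.5,140
```

```text
t 8.62 pos [ 621.6 -204.1  137.4] rot [-3.127  0.023  0.265] F [ 0.8 -0.2 -4.7] w 47.8
slide [ 5.9 15.5 -2.9] turn 0.0 rows 0.3
```

Emit:
play_rows --pt "6 15.5 0" --pt "6 15.5 0" --pt "6 15.5 0" --pt "6 15.5 0" --turn '[0,0,0,0]' --fingers '[0,0,0,0]'

```text
clock: 9.12
eef_pos: [630.9, -215.5, 136.4]
tool_rot: [-3.125, 0.024, 0.266]
force: [-0.1, -0.2, -3.9]
width: 48.3
```

```bash
python3 -c "
from h import *
im,d,p=snap('wrist','w7'); C=cloud(d,p); v,u=np.mgrid[0:480,0:640];z=C[...,2]
m=(d>0)&(u>245)&(u<390)&(v>275)&(v<412)&(z>155)&(z<180); N=C[m]; print(len(N),np.median(N[:,2]),cv2.minEnclosingCircle(N[:,:2].astype(np.float32)))
m=(d>0)&(u>200)&(u<430)&(v>175)&(v<300)&(z>110)&(z<145); N=C[m]; print(len(N),np.median(N[:,2]),np.linalg.lstsq(np.c_[N[:,:2],np.ones(len(N))],N[:,2],rcond=None)[0])
"; python3 g.py 631.5,-217.5,75
```

```text
9496 162.57937046937437 ((631.6654052734375, -215.2374267578125), 27.059389114379883)
9238 127.07284267288448 [-8.01133933e-02 -1.50803214e-02  1.77621822e+02]
t 9.18 pos [ 631.2 -215.8  136.8] rot [-3.126  0.023  0.266] F [ 0.1 -0.9 -2.9] w 48.1
slide [ 1.3  2.7 61.8] turn 0.0 rows 1.0
```

View pics/w7.png

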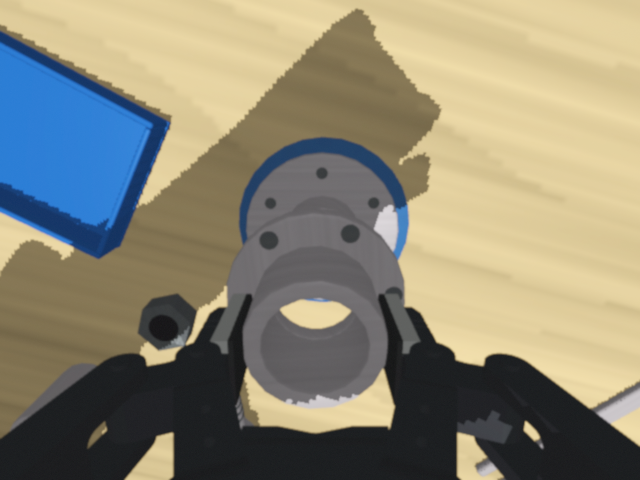

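Emit:
play_rows --pt "1 2.5 10" --pt "1 2.5 30" --pt "1.5 2.5 45" --pt "2 2.5 57" --pt "2 2.5 57" --turn '[0,0,0,0,0]' --fingers '[0,0,0,0,0]'

```text
clock: 9.8
eef_pos: [631.3, -216.8, 78.1]
tool_rot: [-3.124, 0.026, 0.266]
force: [-0.1, 0.1, -3.8]
width: 47.7
```

```bash
python3 -c "
from h import *
im,d,p=snap('wrist','w8')
"; python3 g.py 631.5,-217.5,74
```

```text
t 9.85 pos [ 632.  -217.2   79.1] rot [-3.125  0.024  0.266] F [ 0.1 -1.1 -3.9] w 47.8
slide [-0.4  0.2  5.2] turn 0.0 rows 0.1
```

View pics/w8.png

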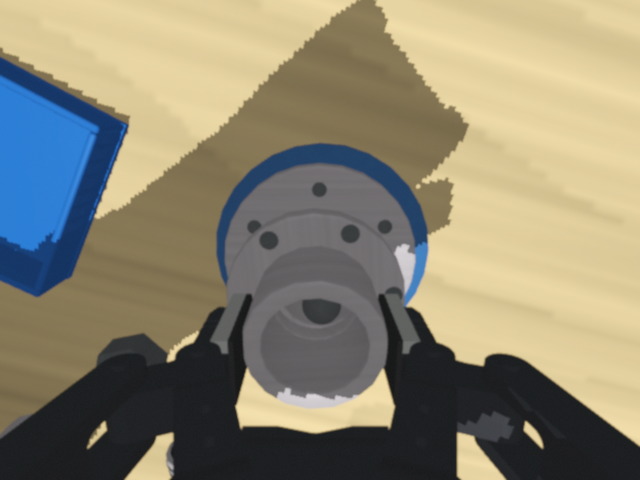

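Emit:
play_rows --pt "0 0 2" --pt "0 0 4" --pt "0 0 5.5" --pt "0 0 5.5" --turn '[0,0,0,0]' --fingers '[0,0,0,0]'

```text
clock: 10.35
eef_pos: [632.1, -217.2, 74.3]
tool_rot: [-3.126, 0.024, 0.266]
force: [-1.1, 0.7, 0.9]
width: 48.0
```

Weight has transferred (Fz from -3.9 to about 0.9). Releasing slowly.

Emit:
play_rows --pt "0 0 0" --pt "0 0 0" --pt "0 0 0" --pt "0 0 -10" --pt "0 0 -25" --turn '[0,0,0,0,0]' --fingers '[0.75,0.9,1,1,1]'

```text
clock: 10.98
eef_pos: [632.6, -217.4, 99.9]
tool_rot: [-3.125, 0.024, 0.266]
force: [-0.2, -0.7, 0.1]
width: 85.0
```

Emit:
play_rows --pt "0 0 -20" --pt "0 0 -50" --pt "0 0 -50" --pt "0 0 -50" --turn '[0,0,0,0]' --fingers '[1,1,1,1]'

```text
clock: 11.48
eef_pos: [633.9, -217.7, 150.2]
tool_rot: [-3.125, 0.024, 0.266]
force: [-0.9, 0.6, -0.0]
width: 85.6
```

```bash
python3 -c "
from h import *
im,d,p=snap('wrist','w9'); C=cloud(d,p); v,u=np.mgrid[0:480,0:640];z=C[...,2]
r=np.hypot(C[...,0]-631.5,C[...,1]+217)
for lo,hi in((94,106),(58,70),(12,24)):
    N=C[(d>0)&(r<70)&(z>lo)&(z<hi)&(u>200)&(u<430)]; print(len(N),np.median(N[:,2]),cv2.minEnclosingCircle(N[:,:2].astype(np.float32)),np.linalg.lstsq(np.c_[N[:,:2],np.ones(len(N))],N[:,2],rcond=None)[0][:2])
"; python3 g.py 442,-67.5,130,1.1
```

```text
3691 100.35971300694868 ((632.3497314453125, -215.87777709960938), 24.99569320678711) [0.00015311 0.00050408]
5180 64.64947496577334 ((632.3462524414062, -216.0902099609375), 38.03778076171875) [3.48897833e-05 1.82762444e-03]
4876 18.653648328238745 ((630.146484375, -217.09933471679688), 51.88425064086914) [-0.00161729  0.00061242]
t 11.53 pos [ 633.5 -217.5  149.5] rot [-3.125  0.025  0.266] F [-0.4 -0.2 -0.8] w 85.6
slide [-144.8 -194.7   26.4] turn -0.834 rows 4.5
```

View pics/w9.png

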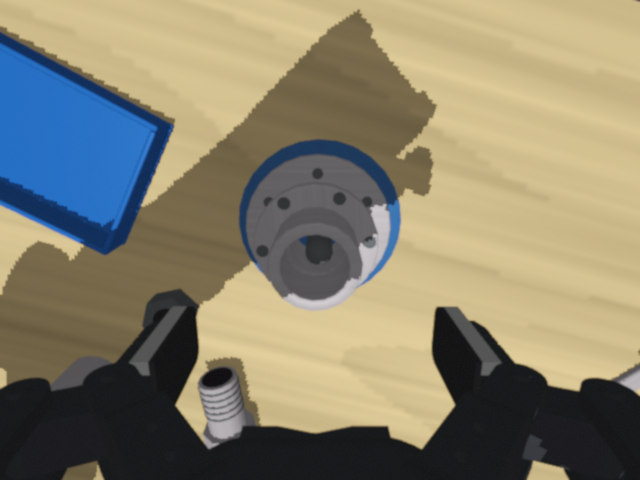

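Both flanges are in place, flat, at 18/64/100 mm as expected. Next, the right-hand coupling.

Emit:
play_rows --pt "-40 -60 0" --pt "-90 -120 10" --pt "-145 -195 26" --pt "-145 -195 26" --pt "-145 -195 26" --turn '[-0.18,-0.36,-0.54,-0.72,-0.9]' --fingers '[1,1,1,1,1]'

```text
clock: 12.15
eef_pos: [435.4, -64.0, 129.3]
tool_rot: [-3.103, 0.003, 1.176]
force: [0.8, -0.6, 0.5]
width: 85.3
```

```bash
python3 g.py 442,-67.5,110,1.2 442,-67.5,30,1.2
```

```text
t 12.15 pos [435.4 -64.  129.3] rot [-3.103e+00  3.000e-03  1.176e+00] F [ 0.8 -0.6  0.5] w 85.3
slide [-0.6  8.2 19. ] turn -0.024 rows 0.3
slide [-0.4 11.3 99. ] turn -0.024 rows 1.6
```

Emit:
play_rows --pt "-0.5 8.5 10" --pt "-0.5 8.5 19" --pt "-0.5 10 60" --pt "-0.5 11.3 90" --pt "-0.5 11.3 99" --turn '[0,0,0,0,0]' --fingers '[1,1,1,1,1]'

```text
clock: 12.78
eef_pos: [440.9, -68.0, 27.7]
tool_rot: [-3.099, 0.005, 1.174]
force: [0.3, 0.1, -0.4]
width: 85.1
```

```bash
python3 g.py 442,-67.5,30
```

```text
t 12.78 pos [440.9 -68.   27.7] rot [-3.099  0.005  1.174] F [ 0.3  0.1 -0.4] w 85.1
slide [ 0.9  0.7 -2.3] turn 0.0 rows 0.0
```

Emit:
play_rows --pt "1 0 -2" --pt "1 0 -2" --pt "1 0 -2" --pt "1 0 -2" --pt "1 0 -2" --turn '[0,0,0,0,0]' --fingers '[0.4,0,0,0,0]'

```text
clock: 13.4
eef_pos: [442.0, -67.2, 31.1]
tool_rot: [-3.101, 0.004, 1.173]
force: [-1.3, -0.2, 7.8]
width: 47.0
```

Emit:
play_rows --pt "0 0 0" --pt "0 0 -35" --pt "0 0 -75" --pt "0 0 -90" --pt "0 0 -90" --turn '[0,0,0,0,0]' --fingers '[0,0,0,0,0]'

```text
clock: 14.02
eef_pos: [446.5, -68.4, 122.1]
tool_rot: [-3.104, 0.003, 1.173]
force: [-0.0, -0.7, -3.7]
width: 46.8
```

```bash
python3 -c "
from h import *
im,d,p=snap('wrist','w10')
c=np.array([641.5,-6.4]); y=np.array([.231,.973]); print(c-40*y,c+40*y)
"; python3 g.py 632,-45,110,1.3
```

```text
[632.26 -45.32] [650.74  32.52]
t 14.07 pos [445.6 -68.2 121.2] rot [-3.102  0.004  1.174] F [ 0.6 -0.1 -2.3] w 46.7
slide [ 93.5 163.2   4.4] turn -0.126 rows 3.0
```

View pics/w10.png

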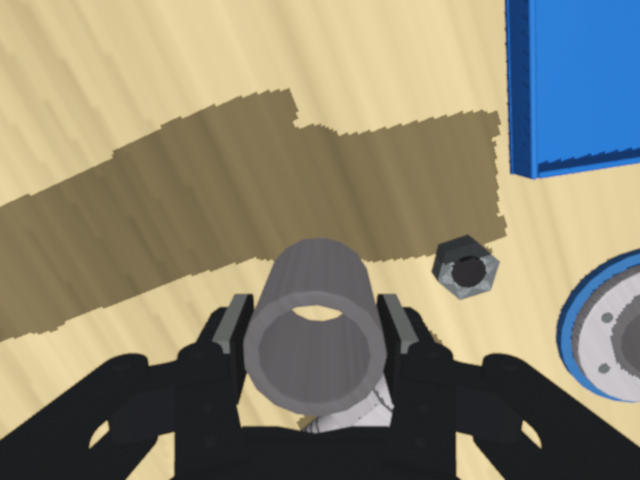

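Coupling held upright (px 316,350). Moving to the right half of the bin.

Emit:
play_rows --pt "45 80 0" --pt "80 140 0" --pt "93 163 0" --pt "93 163 0" --pt "93 163 0" --turn '[-0.1,-0.13,-0.13,-0.13,-0.13]' --fingers '[0,0,0,0,0]'

```text
clock: 14.7
eef_pos: [629.6, -45.6, 112.2]
tool_rot: [-3.097, 0.0, 1.303]
force: [-0.3, -1.1, -3.5]
width: 47.0
```

```bash
python3 -c "
from h import *
im,d,p=snap('wrist','w11')
C=cloud(d,p);z=C[...,2];hsv=cv2.cvtColor(im,cv2.COLOR_BGR2HSV)
m=(d>0)&(hsv[...,0]>95)&(hsv[...,0]<130)&(hsv[...,1]>120)&(z>22)&(z<38)
N=C[m]; print(len(N),cv2.minAreaRect(N[:,:2].astype(np.float32)))
"; python3 g.py 632.3,-45.3,80 632.3,-45.3,36
```

```text
7293 ((642.1341552734375, -6.693138122558594), (169.25538635253906, 99.4176025390625), 76.53733825683594)
t 14.75 pos [629.3 -45.8 112.7] rot [-3.097  0.     1.303] F [ 0.2 -0.2 -3.8] w 47.2
slide [ 1.3  4.2 32.5] turn 0.0 rows 0.5
slide [ 1.3  6.1 76.5] turn 0.0 rows 1.2
```

View pics/w11.png

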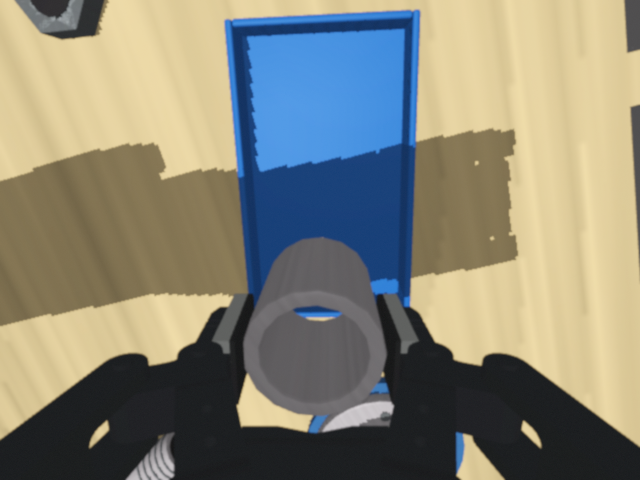

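Emit:
play_rows --pt "1.5 4.5 20" --pt "1.5 6 45" --pt "1.5 7 65" --pt "1.5 7 74" --pt "1.5 7 74" --turn '[0,0,0,0,0]' --fingers '[0,0,0,0,0]'

```text
clock: 15.38
eef_pos: [632.7, -45.4, 37.7]
tool_rot: [-3.096, 0.0, 1.303]
force: [0.2, 0.6, -3.6]
width: 46.9
```

```bash
python3 g.py 633,-45.3,35
```

```text
t 15.38 pos [632.7 -45.4  37.7] rot [-3.096  0.     1.303] F [ 0.2  0.6 -3.6] w 46.9
slide [0.2 0.4 2.7] turn 0.0 rows 0.0
```

Emit:
play_rows --pt "0 0 1.5" --pt "0 0 3" --pt "0 0 3.5" --pt "0 0 3.5" --turn '[0,0,0,0]' --fingers '[0,0,0,0]'

```text
clock: 15.88
eef_pos: [633.1, -45.3, 35.3]
tool_rot: [-3.097, 0.0, 1.303]
force: [-1.6, 0.0, 5.6]
width: 47.2
```

Emit:
play_rows --pt "0 0 0" --pt "0 0 0" --pt "0 0 0" --pt "0 -1 -20" --pt "0 -3 -60" --turn '[0,0,0,0,0]' --fingers '[0.7,0.85,1,1,1]'

```text
clock: 16.5
eef_pos: [631.7, -45.1, 95.5]
tool_rot: [-3.094, 0.001, 1.303]
force: [0.2, -0.0, 0.2]
width: 85.8
```

Emit:
play_rows --pt "0 0 -20" --pt "0 0 -30" --pt "0 0 -30" --pt "0 0 -30" --turn '[0,0,0,0]' --fingers '[1,1,1,1]'

```text
clock: 17.0
eef_pos: [632.4, -45.4, 124.7]
tool_rot: [-3.093, 0.001, 1.303]
force: [0.8, 0.1, 0.3]
width: 85.4
```

```bash
python3 -c "
from h import *
im,d,p=snap('wrist','w12')
C=cloud(d,p);z=C[...,2]; N=C[(d>0)&(abs(z-64)<6)&(np.hypot(C[...,0]-633,C[...,1]+45)<40)]; print(len(N),np.median(N[:,2]),cv2.minEnclosingCircle(N[:,:2].astype(np.float32)))
"; python3 g.py 427.5,200.7,125,1.3
```

```text
2847 64.20842561106952 ((632.8369140625, -45.53738784790039), 24.033740997314453)
t 17.05 pos [632.3 -45.4 124.5] rot [-3.092e+00  1.000e-03  1.303e+00] F [ 0.5 -0.7 -0.8] w 85.3
slide [ 183.1 -262.3   12.2] turn 0.003 rows 5.1
```

View pics/w12.png

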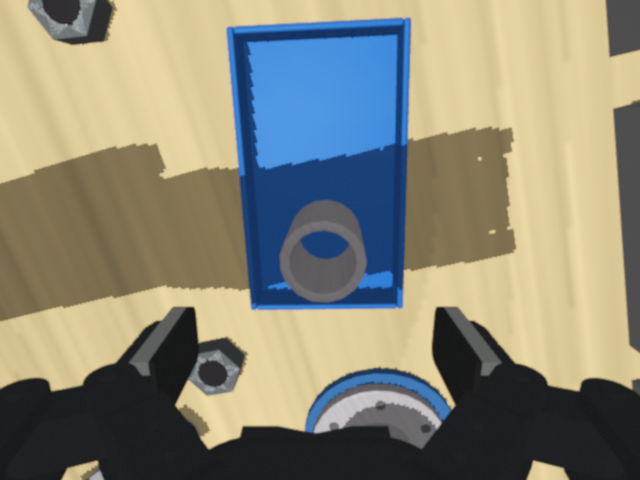

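Coupling stands at (632.8,-45.5), top at 64 mm. Going for the second.

Emit:
play_rows --pt "183 -262 12" --pt "183 -262 12" --pt "183 -262 12" --pt "183 -262 12" --pt "183 -262 12" --turn '[0,0,0,0,0]' --fingers '[1,1,1,1,1]'

```text
clock: 17.68
eef_pos: [431.2, 195.7, 124.6]
tool_rot: [-3.092, 0.002, 1.303]
force: [0.2, 0.4, 0.1]
width: 85.4
```

```bash
python3 g.py 427.5,200.7,120 427.5,200.7,65 427.5,200.7,30
```

```text
t 17.68 pos [431.2 195.7 124.6] rot [-3.092e+00  2.000e-03  1.303e+00] F [0.2 0.4 0.1] w 85.4
slide [ 3.8 -4.6  4.9] turn 0.0 rows 0.1
slide [ 3.9 -1.9 59.8] turn 0.0 rows 1.0
slide [ 4.  -0.2 94.7] turn 0.0 rows 1.5
```

Emit:
play_rows --pt "4 -4.5 5" --pt "4 -3 30" --pt "4 -2 60" --pt "4 0 85" --pt "4 0 93" --turn '[0,0,0,0,0]' --fingers '[1,1,1,1,1]'

```text
clock: 18.3
eef_pos: [427.4, 199.2, 30.0]
tool_rot: [-3.09, 0.004, 1.301]
force: [-0.4, -0.1, -0.4]
width: 85.6
```

```bash
python3 g.py 427.5,200.7,31
```

```text
t 18.3 pos [427.4 199.2  30. ] rot [-3.09   0.004  1.301] F [-0.4 -0.1 -0.4] w 85.6
slide [ 1.4 -0.4 -1. ] turn 0.0 rows 0.0
```

Emit:
play_rows --pt "1.5 0 -1" --pt "1.5 0 -1" --pt "1.5 0 -1" --pt "1.5 0 -1" --pt "1.5 0 -1" --turn '[0,0,0,0,0]' --fingers '[0.4,0,0,0,0]'

```text
clock: 18.92
eef_pos: [428.5, 200.8, 32.2]
tool_rot: [-3.091, 0.003, 1.301]
force: [-0.2, -0.1, 7.8]
width: 47.0
```

Emit:
play_rows --pt "0 0 0" --pt "0 0 -35" --pt "0 0 -75" --pt "0 0 -90" --pt "0 0 -90" --turn '[0,0,0,0,0]' --fingers '[0,0,0,0,0]'

```text
clock: 19.55
eef_pos: [433.7, 200.3, 123.2]
tool_rot: [-3.094, 0.001, 1.301]
force: [0.4, -0.0, -3.2]
width: 46.8
```

```bash
python3 -c "
from h import *
im,d,p=snap('wrist','w13')
"; python3 g.py 651,32.5,120,1.3
```

```text
t 19.6 pos [432.9 200.  122.2] rot [-3.092e+00  2.000e-03  1.301e+00] F [ 0.2 -0.2 -3.2] w 47.0
slide [-103.3  254.7  -10.2] turn 0.001 rows 4.4
```

View pics/w13.png

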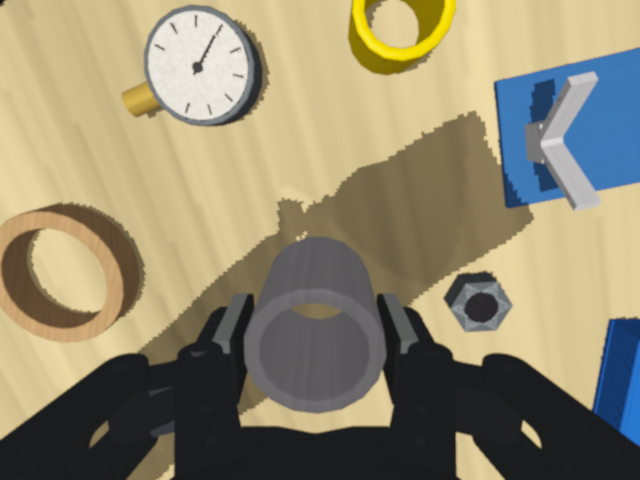

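Second coupling held. Carrying to the left half of the bin.

Emit:
play_rows --pt "-103 255 -8" --pt "-103 255 -8" --pt "-103 255 -8" --pt "-103 255 -8" --pt "-103 255 -8" --turn '[0,0,0,0,0]' --fingers '[0,0,0,0,0]'

```text
clock: 20.23
eef_pos: [653.1, 28.0, 115.7]
tool_rot: [-3.092, 0.005, 1.297]
force: [-0.4, 0.5, -2.9]
width: 46.7
```

```bash
python3 g.py 651,32.3,110 651,32.3,75 651,32.3,38
```

```text
t 20.23 pos [653.1  28.  115.7] rot [-3.092  0.005  1.297] F [-0.4  0.5 -2.9] w 46.7
slide [ 3.6 -2.9  5.8] turn 0.0 rows 0.1
slide [ 3.8 -1.2 40.8] turn 0.0 rows 0.7
slide [ 4.   0.6 77.7] turn 0.0 rows 1.2
```

Emit:
play_rows --pt "4 -3 5" --pt "4 -2 25" --pt "4 -1 50" --pt "4 0.5 68" --pt "4 0.5 76" --turn '[0,0,0,0,0]' --fingers '[0,0,0,0,0]'

```text
clock: 20.85
eef_pos: [649.3, 33.2, 37.6]
tool_rot: [-3.089, 0.006, 1.298]
force: [-0.7, 0.2, -2.7]
width: 47.0
```

```bash
python3 -c "
from h import *
im,d,p=snap('wrist','w14')
"; python3 g.py 651,32.3,36
```

```text
t 20.9 pos [649.4  33.   37.5] rot [-3.089  0.006  1.298] F [-0.6 -0.3 -3.4] w 46.7
slide [-0.2  1.8  1.4] turn 0.0 rows 0.0
```

View pics/w14.png

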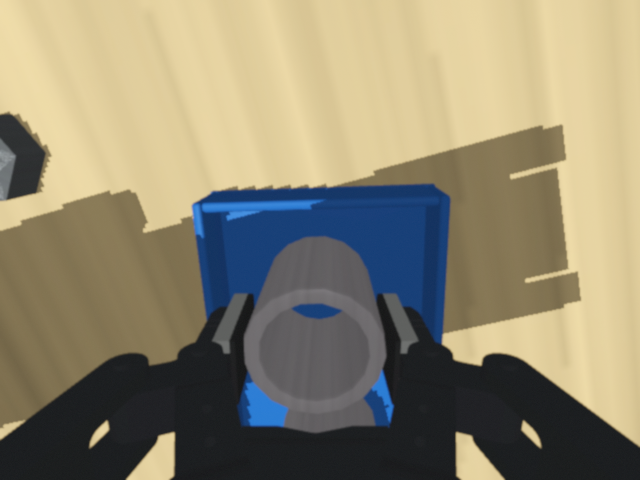

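Inside the bin walls and clear of the first coupling. Lowering to contact.

Emit:
play_rows --pt "0 1 1" --pt "0 1.5 2" --pt "0 1.5 2.5" --pt "0 1.5 2.5" --turn '[0,0,0,0]' --fingers '[0,0,0,0]'

```text
clock: 21.4
eef_pos: [650.6, 32.9, 36.3]
tool_rot: [-3.089, 0.005, 1.298]
force: [-3.3, 0.2, 6.0]
width: 47.0
```

Emit:
play_rows --pt "0 0 0" --pt "0 0 0" --pt "0 0 0" --pt "0 -1 -20" --pt "0 -3 -60" --turn '[0,0,0,0,0]' --fingers '[0.7,0.85,1,1,1]'

```text
clock: 22.02
eef_pos: [649.9, 33.1, 96.6]
tool_rot: [-3.086, 0.006, 1.298]
force: [0.9, 0.0, 0.3]
width: 85.4
```

Emit:
play_rows --pt "0 0 -20" --pt "0 0 -40" --pt "0 0 -40" --pt "0 0 -40" --turn '[0,0,0,0]' --fingers '[1,1,1,1]'

```text
clock: 22.52
eef_pos: [651.7, 32.8, 136.5]
tool_rot: [-3.086, 0.006, 1.298]
force: [-0.3, 0.2, 1.0]
width: 85.5
```

```bash
python3 -c "
from h import *
im,d,p=snap('wrist','w15')
C=cloud(d,p);z=C[...,2]
for c in((633,-45),(651,32)):
  N=C[(d>0)&(abs(z-64)<6)&(np.hypot(C[...,0]-c[0],C[...,1]-c[1])<38)]; print(len(N),np.median(N[:,2]) if len(N) else 0,cv2.minEnclosingCircle(N[:,:2].astype(np.float32)) if len(N) else 0)
snap('top','t15')
"; python3 g.py 429,-196,125,0.395
```

```text
2290 63.998544773241946 ((632.67626953125, -45.060523986816406), 24.225400924682617)
2566 64.23003716190408 ((649.97314453125, 33.07295227050781), 24.065753936767578)
t 22.62 pos [651.3  32.8 135.7] rot [-3.085  0.007  1.298] F [-0.6  0.3 -0.3] w 85.3
slide [-280.2 -151.4   21.2] turn 0.903 rows 5.1
```

View pics/w15.png

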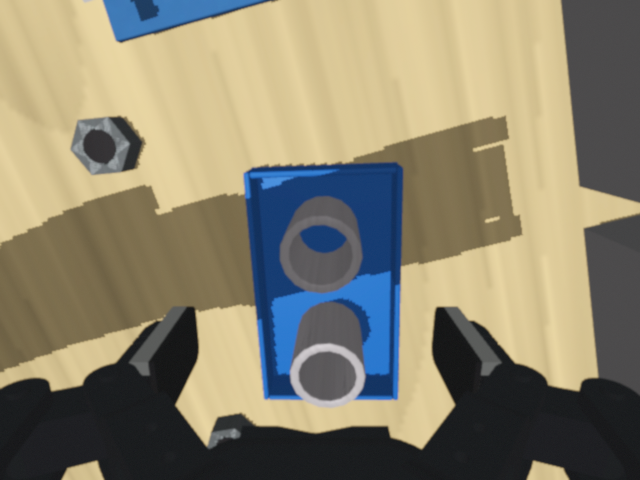

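Both couplings upright in the bin (tops at 64 mm). Now the nipple.

Emit:
play_rows --pt "-56 -30 0" --pt "-112 -60 5" --pt "-168 -90 8" --pt "-280 -151 15" --pt "-280 -151 15" --turn '[0.18,0.36,0.54,0.72,0.9]' --fingers '[1,1,1,1,1]'

```text
clock: 23.25
eef_pos: [432.7, -192.5, 130.9]
tool_rot: [-3.112, 0.05, 0.393]
force: [0.2, -1.1, -0.5]
width: 85.5
```

```bash
python3 g.py 429,-196,125,0.395
```

```text
t 23.25 pos [ 432.7 -192.5  130.9] rot [-3.112  0.05   0.393] F [ 0.2 -1.1 -0.5] w 85.5
slide [-4.4  2.   6.1] turn -0.002 rows 0.1
```

Emit:
play_rows --pt "-30 2 6" --pt "-30 2 6" --pt "-30 2 6" --turn '[0,0,0]' --fingers '[1,1,1]'

```text
clock: 23.62
eef_pos: [406.1, -205.4, 126.1]
tool_rot: [-3.112, 0.049, 0.393]
force: [0.5, -0.3, 0.5]
width: 85.1
```

```bash
python3 -c "
from h import *
im,d,p=snap('wrist','w16')
C=cloud(d,p);z=C[...,2]
m=(d>0)&(z>18)&(z<48)&(np.hypot(C[...,0]-429,C[...,1]+196)<75)
N=C[m]; r=cv2.minAreaRect(N[:,:2].astype(np.float32)); print(len(N),r)
c=np.array(r[0]); a=np.array([np.cos(.395),np.sin(.395)])
s=(N[:,:2]-c)@a; n=(N[:,:2]-c)@np.array([-a[1],a[0]])
K=abs(n)>17.3; print('collar s',np.percentile(s[K],[2,50,98]),'n', n[K].min(),n[K].max(),'len',s.min(),s.max())
for lo,hi in((-60,-25),(25,60)):
  k=(s>lo)&(s<hi); print(n[k].min(),n[k].max(),np.percentile(N[k,2],98))
"; python3 g.py 429,-196,125,0.395
```

```text
11848 ((428.848388671875, -196.57225036621094), (130.38258361816406, 40.06119918823242), 22.36519432067871)
collar s [-17.08333375   1.18309185  17.80070003] n -20.104278917085065 20.05399967131832 len -65.2106412214374 65.14230959855854
-16.29483228958682 16.26495194861269 37.3786281874102
-16.409112886439466 16.127780951362645 37.49265210277911
t 23.68 pos [ 406.6 -205.2  126.2] rot [-3.112  0.049  0.394] F [ 0.8 -0.1  0.3] w 85.2
slide [24.3  0.2 -0. ] turn -0.001 rows 0.4
```

View pics/w16.png

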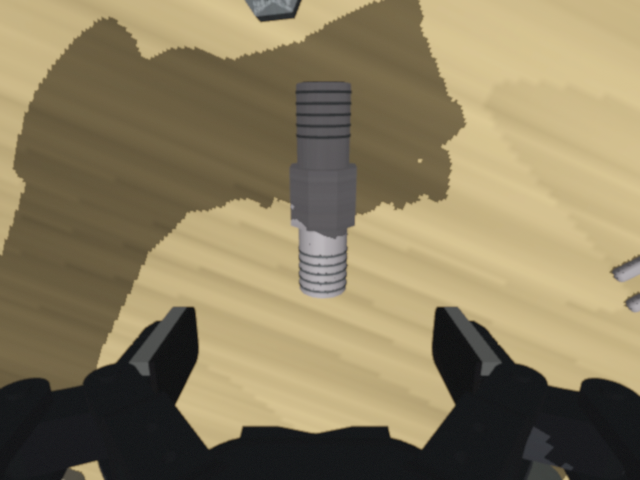

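Nipple centre (428.8,-196.6), angle 0.391; centred at px 323,195. Moving above, then down.

```bash
python3 g.py 428.8,-196.6,80 428.8,-196.6,30 428.8,-196.6,5
```

```text
t 23.68 pos [ 406.6 -205.2  126.2] rot [-3.112  0.049  0.394] F [ 0.8 -0.1  0.3] w 85.2
slide [26.   2.  44.9] turn 0.0 rows 0.8
slide [28.5  3.5 94.8] turn 0.0 rows 1.6
slide [ 29.7   4.2 119.8] turn 0.0 rows 2.0
```

Emit:
play_rows --pt "25 1 20" --pt "27 2 60" --pt "28.5 3.5 95" --pt "29.5 4 115" --pt "29.5 4 115" --turn '[0,0,0,0,0]' --fingers '[1,1,1,1,1]'

```text
clock: 24.3
eef_pos: [428.8, -195.3, 8.4]
tool_rot: [-3.11, 0.05, 0.396]
force: [-0.4, 0.7, 0.0]
width: 85.3
```

```bash
python3 g.py 428.8,-196.6,5
```

```text
t 24.3 pos [ 428.8 -195.3    8.4] rot [-3.11   0.05   0.396] F [-0.4  0.7  0. ] w 85.3
slide [-0.4  1.3  3.4] turn 0.0 rows 0.1
```

Emit:
play_rows --pt "0 1.3 3" --pt "0 1.3 3" --pt "0 1.3 3" --pt "0 1.3 3" --pt "0 1.3 3" --turn '[0,0,0,0,0]' --fingers '[0.6,0.3,0,0,0]'

```text
clock: 24.92
eef_pos: [429.9, -196.5, 6.3]
tool_rot: [-3.111, 0.049, 0.396]
force: [0.4, 0.4, 6.4]
width: 39.0
```

Emit:
play_rows --pt "0 0 0" --pt "0 0 0" --pt "0 0 0" --turn '[0,0,0]' --fingers '[0,0,0]'

```text
clock: 25.3
eef_pos: [430.0, -196.5, 6.4]
tool_rot: [-3.111, 0.049, 0.396]
force: [-0.1, -0.2, -0.5]
width: 39.0
```

Emit:
play_rows --pt "0 0 -20" --pt "0 0 -60" --pt "0 0 -110" --pt "0 0 -120" --pt "0 0 -120" --turn '[0,0,0,0,0]' --fingers '[0,0,0,0,0]'

```text
clock: 25.92
eef_pos: [436.6, -197.4, 126.0]
tool_rot: [-3.111, 0.048, 0.397]
force: [0.5, 0.3, -4.7]
width: 39.3
```

```bash
python3 -c "
from h import *
im,d,p=snap('wrist','w17')
"; python3 g.py 620.6,223.9,125,-0.052
```

```text
t 25.98 pos [ 435.9 -197.1  125.2] rot [-3.109  0.05   0.397] F [ 0.  -0.2 -3.4] w 38.9
slide [ 332.6 -317.2   -6.1] turn 0.449 rows 7.4
```

View pics/w17.png

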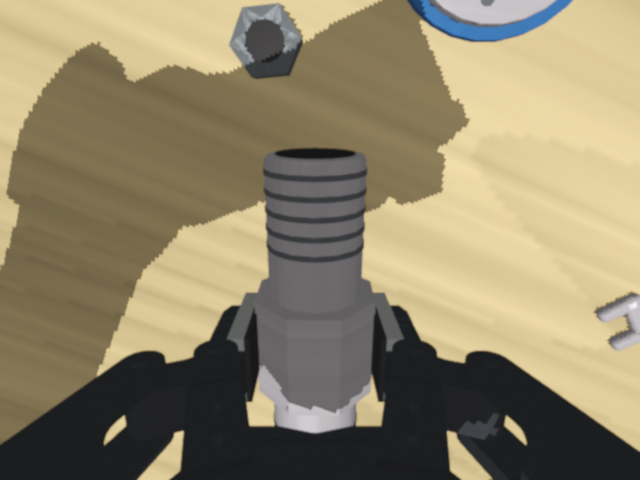

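```bash
cat > nip.py <<'E'
from h import *
def nip(tag,pos,yaw,zlo):
    im,d,p=load(tag); C=cloud(d,p); v,u=np.mgrid[0:480,0:640]
    a=np.array([np.cos(yaw),np.sin(yaw)]); b=np.array([-a[1],a[0]])
    D=C[...,:2]-np.array(pos[:2]); s=D@a; n=D@b; z=C[...,2]
    for lo,hi in((22,30),(30,40),(40,50),(50,60),(60,75)):
        m=(d>0)&(s>lo)&(s<hi)&(abs(n)<22)&(z>zlo)&(u>230)&(u<400)
        N=z[m]; nn=n[m]; 
        if len(N)>20: print(lo,hi,len(N),'ztop',np.percentile(N,97).round(1),'n',nn.min().round(1),nn.max().round(1))
    m=(d>0)&(abs(n)<18)&(z>zlo)&(s>20)&(u>230)&(u<400); print('smax',np.percentile(s[m],99.8))
if __name__=='__main__': nip('w17',(436,-197.2,125.5),.397,105)
E
python3 nip.py
```

```text
22 30 3804 ztop 220.2 n -18.9 15.8
30 40 2905 ztop 156.9 n -16.0 16.2
40 50 3209 ztop 157.0 n -16.1 16.2
50 60 3424 ztop 157.1 n -16.1 15.8
60 75 2529 ztop 156.6 n -15.5 16.0
smax 64.74526944941407
```

Held level and centred. Carrying to the rack while turning.

Emit:
play_rows --pt "230 -220 -5" --pt "230 -220 -5" --pt "230 -220 -5" --pt "230 -220 -5" --pt "230 -220 -5" --turn '[0.12,0.24,0.36,0.445,0.445]' --fingers '[0,0,0,0,0]'

```text
clock: 26.6
eef_pos: [560.1, 90.8, 123.4]
tool_rot: [-3.136, 0.063, -0.05]
force: [0.7, -1.0, -4.5]
width: 38.8
```

```bash
python3 g.py 620.6,223.9,125,-0.053
```

```text
t 26.6 pos [560.1  90.8 123.4] rot [-3.136  0.063 -0.05 ] F [ 0.7 -1.  -4.5] w 38.8
slide [  53.6 -136.    -4.2] turn 0.003 rows 2.3
```

Emit:
play_rows --pt "30 -60 -4" --pt "53.5 -120 -4" --pt "53.5 -136 -4" --pt "53.5 -136 -4" --pt "53.5 -136 -4" --turn '[0,0,0,0,0]' --fingers '[0,0,0,0,0]'

```text
clock: 27.22
eef_pos: [619.4, 221.1, 123.3]
tool_rot: [-3.139, 0.066, -0.052]
force: [0.1, -0.0, -4.0]
width: 38.7
```

```bash
cat > w18.py <<'E'
from h import *
from nip import nip
s=ctrl.read_state(); im,d,p=snap('wrist','w18')
nip('w18',s['eef_pos'],s['tool_rot'][2],105)
C=cloud(d,p);z=C[...,2]
v,u=np.mgrid[0:480,0:640]
m=(d>0)&(z>15)&(z<66)&(abs(C[...,0]-665.5)<12)&(abs(C[...,1]-222)<45); N=C[m]
print('front saddle',len(N),N.min(0),N.max(0),cv2.minAreaRect(N[:,:2].astype(np.float32)))
t=N[N[:,2]>50]; print(t[:,1].min(),t[:,1].max(), len(t))
E
python3 w18.py; python3 g.py 620.6,223.9,60,-0.053
```

```text
22 30 4766 ztop 216.9 n -17.3 18.9
30 40 2872 ztop 153.6 n -15.4 17.0
40 50 3255 ztop 153.5 n -15.4 17.0
50 60 3480 ztop 153.3 n -15.5 17.2
60 75 2309 ztop 152.7 n -14.8 16.4
smax 64.13600888299482
front saddle 959 [658.27828925 187.74107785  15.16647226] [673.72286157 254.66835111  60.64528036] ((666.1022338867188, 221.08255004882812), (66.87948608398438, 12.570853233337402), 87.27420043945312)
187.74107784859288 254.6683511081276 713
t 27.27 pos [619.7 220.9 123.9] rot [-3.138  0.065 -0.053] F [-0.2  0.1 -3.4] w 38.7
slide [ 4.8 -2.8 63.7] turn 0.0 rows 1.0
```

View pics/w18.png

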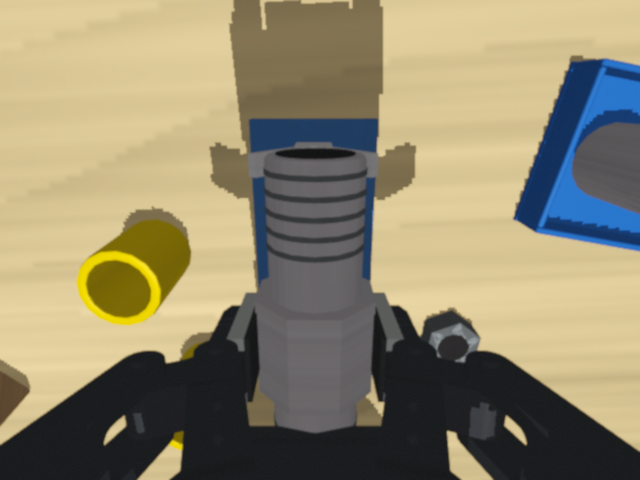

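```bash
python3 g.py 621.8,223,80 621.8,223,38 
```

```text
t 27.27 pos [619.7 220.9 123.9] rot [-3.138  0.065 -0.053] F [-0.2  0.1 -3.4] w 38.7
slide [ 4.8 -2.  43.7] turn 0.0 rows 0.7
slide [ 7.5 -1.9 85.6] turn 0.0 rows 1.4
```

Emit:
play_rows --pt "3 -2 15" --pt "5 -2 45" --pt "6.5 -2 65" --pt "7.5 -2 80" --pt "7.5 -2 83" --turn '[0,0,0,0,0]' --fingers '[0,0,0,0,0]'

```text
clock: 27.9
eef_pos: [621.3, 222.7, 39.3]
tool_rot: [-3.139, 0.067, -0.053]
force: [0.3, 0.5, -3.7]
width: 38.6
```

```bash
python3 g.py 621.8,223,35; python3 -c "
from h import *
snap('wrist','w19')"
```

```text
t 27.9 pos [621.3 222.7  39.3] rot [-3.139  0.067 -0.053] F [ 0.3  0.5 -3.7] w 38.6
slide [ 0.7 -0.4  4.3] turn 0.0 rows 0.1
```

View pics/w19.png

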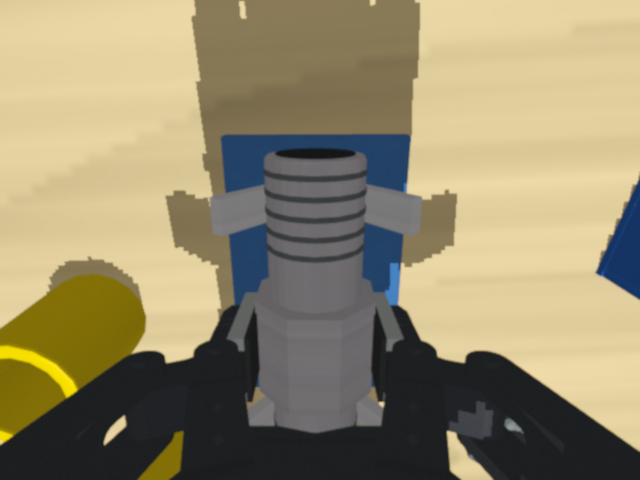

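Pipe is centred over the front V (saddle arms px 212–420, pipe 265–366). Lowering to contact.

Emit:
play_rows --pt "0.5 0 2" --pt "0.7 0 3.5" --pt "0.7 0 5" --pt "0.7 0 5" --turn '[0,0,0,0]' --fingers '[0,0,0,0]'

```text
clock: 28.45
eef_pos: [622.4, 222.5, 35.1]
tool_rot: [-3.139, 0.065, -0.053]
force: [0.4, -1.2, -3.5]
width: 39.0
```

Emit:
play_rows --pt "0 0 1" --pt "0 0 2" --pt "0 0 2" --turn '[0,0,0]' --fingers '[0,0,0]'

```text
clock: 28.82
eef_pos: [622.4, 222.5, 34.4]
tool_rot: [-3.138, 0.065, -0.053]
force: [-3.1, -0.2, 6.9]
width: 39.0
```

Emit:
play_rows --pt "0 0 0" --pt "0 0 0" --pt "0 0 0" --pt "-1 0 -20" --pt "-4 0 -60" --turn '[0,0,0,0,0]' --fingers '[0.6,0.8,1,1,1]'

```text
clock: 29.45
eef_pos: [621.4, 222.0, 94.8]
tool_rot: [-3.14, 0.067, -0.053]
force: [-0.1, -0.0, -0.1]
width: 85.1
```

Emit:
play_rows --pt "-30 0 -40" --pt "-60 0 -60" --pt "-90 0 -80" --pt "-90 0 -80" --pt "-90 0 -80" --turn '[0,0,0,0,0]' --fingers '[1,1,1,1,1]'

```text
clock: 30.08
eef_pos: [537.9, 226.5, 181.4]
tool_rot: [-3.139, 0.065, -0.053]
force: [0.4, -0.6, -0.2]
width: 85.3
```

```bash
cat > w20.py <<'E'
from h import *
im,d,p=snap('wrist','w20'); C=cloud(d,p);z=C[...,2]
a=np.array([np.cos(-.052),np.sin(-.052)]); b=np.array([-a[1],a[0]]); D=C[...,:2]-[620.9,223.7]; s=D@a;n=D@b
m=(d>0)&(abs(s)<80)&(abs(n)<25)&(z>61)&(z<75)
N=np.c_[s[m],n[m],z[m]]; print(len(N),'s',np.percentile(N[:,0],[.3,99.7]))
for lo,hi in((-64,-52),(-50,-25),(-15,15),(25,50),(52,64)):
    k=N[(N[:,0]>lo)&(N[:,0]<hi)]
    if len(k): print(lo,hi,len(k),k[:,1].min(),k[:,1].max(),np.percentile(k[:,2],97),'n@top',k[k[:,2]>np.percentile(k[:,2],70),1].mean())
m=(d>0)&(abs(n)<38)&(z>12)&(z<66)
for c in(-45,45):
    k=m&(abs(s-c)<12)&(abs(n)>18); 
    if k.sum(): print('saddle',c,'n',n[k].min(),n[k].max(),'s',s[k].min(),s[k].max())
snap('top','t20'); snap('scene','s20')
i=cv2.imread('pics/t20.png'); cv2.imwrite('pics/t20c.png',cv2.resize(i[130:360,120:550],None,fx=1.86,fy=1.86,interpolation=cv2.INTER_CUBIC))
E
python3 w20.py; python3 g.py
```

```text
7393 s [-63.92236453  47.18111898]
-64 -52 531 -11.600171014512085 10.75902293423361 65.56132525532882 n@top -0.5561593329832807
-50 -25 1192 -11.803724540178207 11.316972175209534 65.37341207056669 n@top -0.2522112241292205
-15 15 2813 -17.192870318532737 16.46722772430398 69.71567020806094 n@top -0.4380368990290066
25 50 1465 -11.399643863873202 11.5615870978195 65.28293585559454 n@top -0.3705629185126519
saddle -45 n -33.69168954723792 33.18413638252729 s -50.840818681800584 -38.509166043324456
saddle 45 n -33.67665626411988 33.22896867656392 s 38.87980324541908 50.923939071238614
t 30.23 pos [537.6 226.  180.1] rot [-3.14   0.067 -0.054] F [-0.2 -0.4  0. ] w 85.2
```

View pics/w20.png

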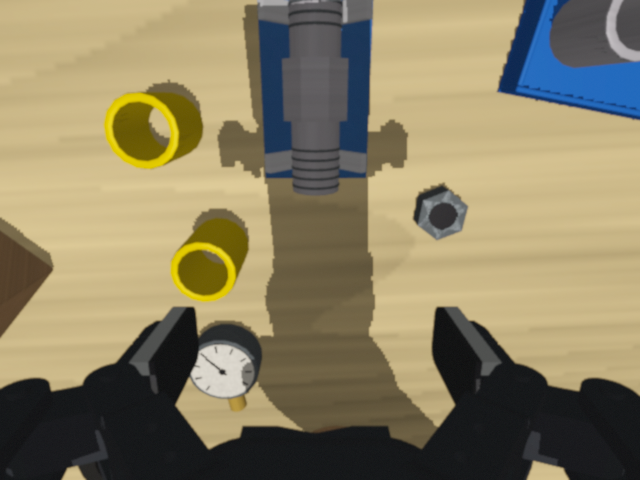

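View pics/s20.png

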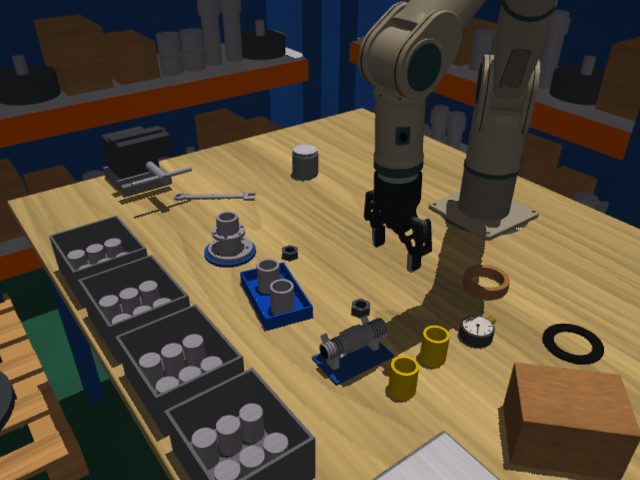

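```bash
python3 - <<'E'
from h import *
v,u=np.mgrid[0:480,0:640]
for t in('top0','t20'):
    im,d,p=load(t);C=cloud(d,p);z=C[...,2]
    m=(d>0)&((u-147)**2+(v-312)**2<22**2)&(z>20)&(z<36); N=C[m]; print(t,len(N),N.mean(0).round(1))
im,d,p=load('w20'); C=cloud(d,p); z=C[...,2]
a=np.array([np.cos(-.052),np.sin(-.052)]); D=C[...,:2]-[620.9,223.7]; s=D@a; n=D@np.array([-a[1],a[0]])
k=(d>0)&(abs(s)<35)&(abs(n)<22)&(z>67.5)&(z<75); print('collar s',np.percentile(s[k],[1,99]))
E
```

```text
top0 1075 [392.6 316.   29.9]
t20 1075 [392.5 316.1  29.8]
collar s [-17.73789917  17.55679686]
```

View pics/t20c.png

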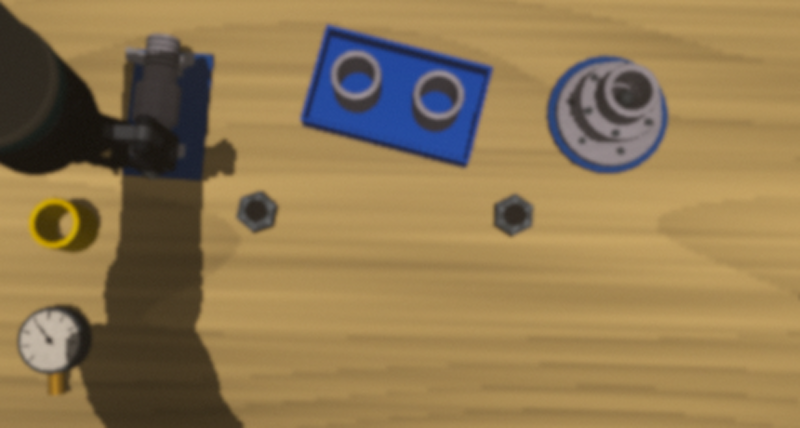

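The top view shows everything in place: nipple in the rack (px 160,90), couplings in the bin (355,75 and 437,95), and the flange stack (620,100). The gauge has not moved and the collar is centred within 0.1 mm, so I'm handing in.

```bash
python3 -c "
from h import *
print(ctrl.finish_job())"
```

```text
the job is handed in; nothing more can be done
None
```

The job is done and handed in at about 30 s on the clock, well under the 122 s limit. Everything was released, and the gripper was open and clear of all parts.

Last checks from the camera depth:
- **Flanges:** both are over the post, necks up, the large one flat on the base and the small one on top of it. The levels read 18.7, 64.6 and 100.4 mm against 18, 64 and 100 mm expected, with no measurable tilt.
- **Couplings:** both stand upright on the bin floor, with their tops at about 64 mm as expected.
- **Nipple:** it lies level in both Vs, with its collar centred between the saddles to about 0.1 mm. The pipe sits about 0.4 mm to one side, within measurement error. Its top reads about 65.4 mm against 64 mm expected; the cameras read most heights up to about 1.5 mm high.
- **Gauge:** it has not moved (within 0.1 mm), and the yellow sleeves were not touched.

No final check failed or disagreed. The tool drifted to about 4° of tilt over the many short moves, but this did not affect any of the placings.

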